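Pin the corner of a picking-cart tray

ROBOT

A 6-joint arm with a two-finger parallel gripper is mounted at the origin on the work surface. World frame = base frame: x ahead of the robot, y to its left, z up, the work surface at z = 0. Lengths are in m, angles in rad, forces in N, time in s.
With the tool pointing down it reaches from about 0.25 to 0.775 m from the base axis. Payload 4 kg.
Tool frame: the origin (TCP) lies at the very end of the fingers, on their centre line; the grasp point (between the pads) lies 19 mm behind it; z points along the fingers, y is the line along which they close (so a half turn about z gives the same grasp; the last joint's range is limited). The gripper opens to 85 mm and grips with 20 to 120 N. Pads are 22 mm wide; open, the fingers measure 114 mm over their backs; the gripper's body (76 mm by 85 mm) begins 54 mm behind the grasp point. The pads swing forward as they close: fully open they stand 13 mm farther back than shut.
Start: joints at [1.175, 0.087, 1.371, -0, 1.684, -0.103], TCP at [0.159, 0.527, 0.231] pointing down, gripper open.
Joint ranges: [-3.1, 3.1], [-0.76, 2.03], [0.27, 2.55], [-1.08, 4.22], [0.17, 2.65], [-2.57, 2.57]. Speed limits (rad/s): [2.79, 2.79, 3.14, 3.14, 3.14, 3.14].

INTERFACE

Orientations are given as a unit quaternion [x, y, z, w].
In Python, from plant import ctrl, eyes gives the robot as it stands.
- The arm moves only by the tool carry_out, never from a script. Its argument "rows" is a list of rows, each a list of 5 numbers: the finger opening in mm, from 0 to 85.4, then the shift along the tool's x, y, z in mm, then the turn about the tool's z in rad. In form: [[claw, dx, dy, dz, roll], ...]. A call has exactly 10 rows; each row shifts and turns the commanded pose from where the row before left it, along the tool's axes as they then stand; what a row does not reach is not made up. A row lasts 1/10 s, in which the tool goes at most 50 mm and 8.59 degrees, less where a joint would pass 70% of its speed; a pose out of reach is approached as far as the arm can. A call is refused whole if a number of a shift passes 50 or a number of a turn 0.15, either way. A call with a gripper value outside its range is refused whole. The fingers move at their own pace and stop on an object; "squeeze" is the grip in N (left out, the last holds). Time passes only in rows, so rows that do not move let the fingers close, or fill a call up. It gives the time, the measured TCP pose, the force, the opening and the grip force at its end, in the units of the state.
- ctrl.get_state(): the state, without advancing time (a new reading comes with each control period).
- eyes.grab_frame(name): name is "side" or "top" or "wrist"; returns a dict with "image" (384x512x3 uint8, red, green, blue), "K" (3x3 intrinsics, pixels), "k1" (the pictures are not rectified: a ray, as slopes to the right and down, at radius r is drawn at 1 + k1 r^2 times it, then the intrinsics apply), "rvec" (rotation vector, rad) and "tvec" (3), from world to camera coordinates, as OpenCV has them. Camera axes: x right, y down, z forward; pixel columns grow to the right and rows downward; lengths in m; the calibration is good to about 2 mm. A picture is of the moment at which its call begins. There is no depth.
- ctrl.hand_in(): hands the job in; it is judged then, once.
The state is a dict: "time_s": time; "joint_pos": joint angles; "qvel": joint speeds; "joint_efforts": joint torques, N m; "tool_pos": TCP position; "tool_rot": TCP orientation; "contact_force": force on the tool from outside, world axes, zero at the start; "wrist_torque": the same for the moment, N m; "finger_gap": finger opening in m; "finger_force": force on a finger pad.
Only numpy, scipy, OpenCV 4.12 (cv2) and the standard library are available. Lean on these libraries where they do the work, as an engineer would, in place of code of your own. Each camera call takes 0.05 s, during which the arm holds its last target. There are 200 camera calls.

TASK

Take the corner pin with the yellow head out of the wooden stand and thread it straight down through the four stacked lugs at the post corner of the picking-cart tray, until its collar lies fully down on the top lug, then let go of it. The two side panels have crept outward along their channels, so their lugs are off-line: feel for each hole and draw the panels back into line with the pin, gently, never forcing the pin down (well under 30 N). Leave the other pins and the things lying about as they are.

Things in the scene. Friction and masses are not known exactly. Their poses are not given: they have to be found in the camera images.
- pin: The corner pin: square yellow head 24 x 24 mm, 6 to 42 mm above the origin, on a round steel collar 48 mm across, 6 mm thick; below it an upright steel shaft 12 mm in diameter, 90 mm long, tip chamfered 1 mm. Origin on the axis at the collar's underside; z up, x and y square to the head's faces. 0.13 to 0.21 kg. Hangs by its collar in one of the stand's three holes.
- tray: White cart tray, 285 mm square, fixed, blue sides 100 mm high. Origin at table height on the pin line, at the corner with the white post (18 mm square, at x -36, y +36 mm, top 106 mm up); the tray extends to +x and -y. Four steel lugs about 50 mm square are stacked on the pin line. With the pin home its origin is 106 mm above this origin.
- lug_top (a point): On the pin line at the upper face of the top lug (94 to 106 mm above the tray's origin; axes as the tray's), fixed, 56 mm square, with a square window 28 x 28 mm that reaches from x -9 to +19 and y -19 to +9 mm round this point. The collar comes to rest on this face.
- lug_second (a point): Where the second lug (68 to 82 mm up) belongs: upper face, on the pin line; fixed to the tray. The real lug, on the panel running along -y, has crept 3 to 10 mm outward along the tray's -y, unmeasured. Its slot is 15 mm wide in y and runs from x -10 to +20 mm. About 5 N sideways from the pin inside the slot slides the panel; it stays where left (stops 4 mm inward, 12 mm outward).
- lug_third (a point): Where the third lug (40 to 54 mm up) belongs: upper face, on the pin line; fixed to the tray. The real lug, on the panel running along +x, has crept 3 to 10 mm outward along the tray's +x, unmeasured. Its slot is 15 mm wide in x and runs from y -20 to +10 mm. About 5 N sideways from the pin inside the slot slides the panel; it stays where left (stops 4 mm inward, 12 mm outward).
- lug_bottom (a point): Centre of the upper face of the bottom lug (12 to 28 mm up; tray floor at 12 mm), fixed, with a round hole 15 mm in diameter on the pin line. The tip of the seated pin is 16 mm up. While it draws the panels the pin may lean in the grip, its tip lagging 1 to 3 mm outward (+x, -y): feel for this hole too.
- stand: Plywood stand, 70 x 230 mm (foot 90 x 250 mm), 105 mm high, fixed; three 15 mm holes 75 mm apart in a row along its y, a pin hanging in each. Origin on the table under the middle hole.
- pin_blue: Spare pin, blue head, same head and collar, shaft 55 mm; leave in the stand. Origin at the underside of the collar.
- pin_red: Spare pin, red head, same head and collar, shaft 40 mm; leave in the stand. Origin at the underside of the collar.
- carton: Closed cardboard carton 90 x 70 x 50 mm standing in the tray; leave it. Origin at the centre of its underside.
- spray_can: Red can, 56 mm across and 170 mm high, standing in the tray; leave it. Origin at the centre of its underside.
- hammer: Hammer lying on the table; leave it.
- wrench: Wrench lying on the table; leave it.
- tape: Cardboard ring 72 mm across and 40 mm high, lying in the tray; leave it. Origin at the centre of its underside.
Things that resemble listed ones, but are neither listed nor needed, are in the scene too. What is shaped like the pin but turquoise is not meant.

How it is judged:
On the way, in this order (a step that is already met when the one before it is completed fails the run):
1. the yellow pin is lifted clear out of the stand, upright (height (world z) of pin above 0.195 m and angle between pin's own z axis and vertical below 0.15 rad), for 0.2 s.
2. the pin's shaft has passed down through the top lug and both panel lugs (z of pin in the frame of tray below 0.13 m and horizontal distance between pin and tray below 0.016 m and angle between pin's own z axis and vertical below 0.15 rad), for 0.1 s.
At the end, for the whole second after the job is handed in: The yellow-headed pin stands upright (within 3 degrees) through all four lugs, on their line within 4 mm, its collar down on the top lug within 3 mm, released and at rest (z of pin in the frame of tray between 0.103 and 0.109 m and horizontal distance between pin and tray below 0.004 m and angle between pin's own z axis and vertical below 0.05 rad and linear speed of pin below 0.02 m/s and contact force between the fingers and pin below 0.1 N); the robot touches nothing.
It fails at once if the pin is forced: more than 30 N between the pin and the tray or its panels (contact force between pin and tray above 30 N).
It fails at once if the robot itself presses on the tray or its panels with more than 25 N (contact force between the arm and tray above 25 N).
It fails at once if a spare pin is disturbed (moved more than 15 mm) (distance of any of pin_blue, pin_red from where it was at the start of the episode above 0.015 m).
It fails at once if something lying about is moved by more than 30 mm (distance of any of carton, spray_can, hammer, wrench, tape from where it was at the start of the episode above 0.03 m).
It also fails if it takes over 64 s, if anything falls off the work surface, if the arm or the gripper's body presses on something with over 40 N, if the wrist force passes 120 N, or if a joint passes its speed limit or range.

## Working session

There is one attempt and no reset: what is moved stays moved. The work goes in short steps, Python scripts to look and compute and a tool call to move; the robot and the scene stay as the last step left them, time stands still between calls to the robot, and variables do not carry over. Pictures are saved under pics/ and viewed, at most 13 in all, crops included, and the job is handed in when it is done.

Besides the shell and the picture viewer there is one more tool, called after "Request:" by a JSON object that holds its "name" and its "arguments", one argument or row to a line. carry_out: Moves the arm, as the interface text tells. Its arguments: {"type":"object","properties":{"rows":{"type":"array"},"squeeze":{"type":"number"}},"required":["rows"]}

```bash
ls; mkdir -p pics; cat > h.py <<'E'
import numpy as np, cv2
from scipy.spatial.transform import Rotation as R
from plant import ctrl, eyes
def grab(n):
    f=eyes.grab_frame(n); f={k:(np.array(v) if k!='k1' else float(np.ravel(v)[0])) for k,v in f.items()}
    f['R']=R.from_rotvec(f['rvec'].ravel()).as_matrix(); f['t']=f['tvec'].ravel(); f['C']=-f['R'].T@f['t']
    f['d']=np.array([f['k1'],0,0,0,0.]); return f
def ray(f,uv):
    p=cv2.undistortPoints(np.array([[uv]],float),f['K'].astype(float),f['d']).ravel()
    return f['R'].T@np.array([p[0],p[1],1.])
def onz(f,uv,z):
    r=ray(f,uv); return f['C']+r*(z-f['C'][2])/r[2]
def proj(f,P):
    return cv2.projectPoints(np.array(P,float).reshape(-1,1,3),f['rvec'].astype(float),f['tvec'].astype(float),f['K'].astype(float),f['d'])[0].reshape(-1,2)
def save(f,n): cv2.imwrite('pics/'+n,f['image'][:,:,::-1])
E
python3 - <<'E'
from h import *
ims=[]
for n in ['top','side','wrist']:
    f=grab(n); save(f,n+'0.png'); print(n,f['C'].round(3),f['K'][0,0],f['k1'])
s=ctrl.get_state(); print(s['tool_pos'],s['tool_rot'],s['contact_force'],s['finger_gap'],s['time_s'])
E
```

```text
pics
top [0.297 0.091 1.52 ] 485.4283432866648 -0.03578232572130957
side [0.202 1.028 0.996] 479.79265571102746 -0.20563466678913284
wrist [0.081 0.55  0.374] 306.79709158049565 0.014354041788315454
[0.15860449 0.5262225  0.2303746 ] [ 1.45886738e-01  9.89300898e-01 -8.62361097e-04 -2.20788637e-04] [ 0.52701284  0.07027835 -0.03132574] 0.08557168927744564 0.15
```

View pics/top0.png

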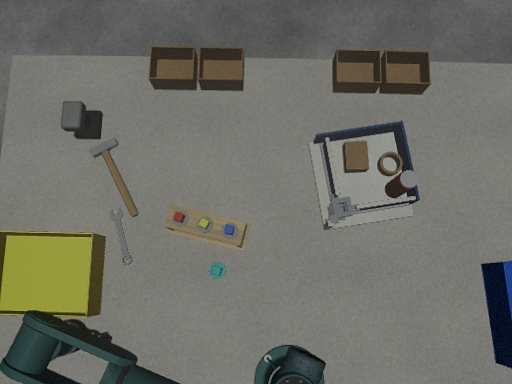

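View pics/side0.png

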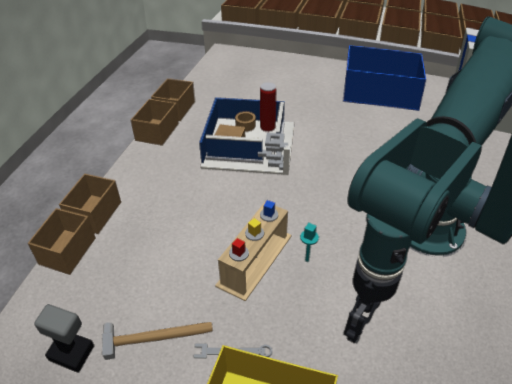

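The top view shows the yellow pin mid-stand at about (204,223) and the lug stack at about (340,208). The tray is nearly aligned with the world, and turquoise is a decoy. Next: zoomed crops and measurement.

```bash
python3 - <<'E'
from h import *
t=grab('top'); s=grab('side')
a=cv2.resize(t['image'][110:240,300:430],(520,520),interpolation=cv2.INTER_CUBIC)
b=cv2.resize(s['image'][85:175,195:300],(280*1,240),interpolation=cv2.INTER_CUBIC)
c=cv2.resize(s['image'][125:175,250:300],(280,280),interpolation=cv2.INTER_CUBIC)
out=np.hstack([a,np.vstack([b,c])]); cv2.imwrite('pics/crop1.png',out[:,:,::-1])
for n,f in (('top',t),('side',s)):
    hsv=cv2.cvtColor(f['image'],cv2.COLOR_RGB2HSV)
    for nm,(l,h) in dict(yel=((22,120,120),(34,255,255)),blue=((105,120,120),(125,255,255)),red=((0,150,100),(5,255,255))).items():
        m=cv2.inRange(hsv,l,h); k,_,st,ce=cv2.connectedComponentsWithStats(m)
        print(n,nm,[(ce[i].round(1).tolist(),st[i].tolist(),onz(f,ce[i],.147 if n=='top' else .135).round(4).tolist()) for i in range(1,k) if 15<st[i][4]<800])
E
```

```text
top yel [([203.3, 222.5], [199, 218, 10, 10, 59], [0.453, 0.2572, 0.147]), ([45.9, 232.0], [0, 231, 93, 3, 107], [0.4163, 0.7074, 0.147]), ([12.7, 314.1], [0, 314, 24, 2, 27], [0.1848, 0.7807, 0.147]), ([68.5, 315.7], [54, 315, 32, 2, 37], [0.1851, 0.6224, 0.147])]
top blue [([228.4, 228.7], [225, 225, 8, 8, 56], [0.4369, 0.1851, 0.147]), ([508.6, 280.6], [503, 262, 9, 55, 243], [0.3055, -0.6052, 0.147])]
top red [([178.1, 216.4], [174, 212, 9, 9, 54], [0.4693, 0.3298, 0.147])]
side yel [([254.1, 222.6], [248, 218, 13, 10, 80], [0.456, 0.2467, 0.135]), ([265.9, 362.9], [207, 345, 131, 39, 321], [0.321, 0.602, 0.135]), ([239.5, 379.2], [222, 371, 48, 13, 321], [0.3592, 0.6502, 0.135])]
side blue [([471.3, 37.8], [467, 35, 9, 7, 47], [-0.1448, -1.1188, 0.135]), ([348.0, 57.2], [347, 45, 3, 25, 33], [0.3679, -0.7098, 0.135]), ([269.0, 204.1], [264, 201, 11, 8, 57], [0.439, 0.173, 0.135])]
side red [([238.1, 242.9], [232, 238, 13, 10, 79], [0.4728, 0.3215, 0.135])]
```

View pics/crop1.png

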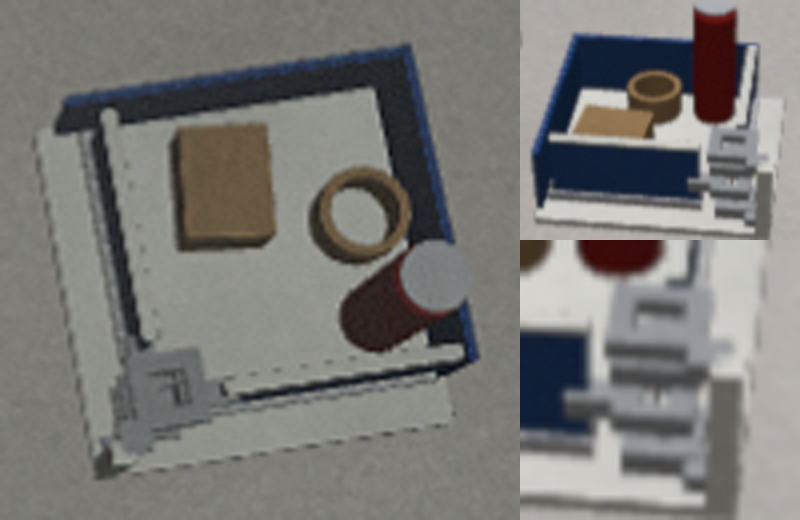

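Request:
{"name": "carry_out", "arguments": {
  "rows": [
    [60,-20,-10,0,0],
    [60,-40,-19,0,0],
    [60,-40,-19,0,0],
    [60,-40,-19,0,0],
    [60,-40,-19,0,0],
    [60,-40,-19,0,0],
    [60,-40,-19,0,0],
    [60,-40,-19,0,0],
    [60,-40,-19,0,0],
    [60,-19,-9,0,0]
  ],
  "squeeze": 60
}}

```text
time_s: 1.25
tool_pos: [0.4553, 0.2565, 0.231]
tool_rot: [0.148, 0.989, -0.0, 0.0]
contact_force: [0.1, -0.2, 0.1]
finger_gap: 0.0601
finger_force: 0.0
```

```bash
python3 - <<'E'
from h import *
w=grab('wrist'); save(w,'w1.png'); s=ctrl.get_state(); print(s['tool_pos'],s['tool_rot'],s['contact_force'],s['finger_gap'],s['time_s'],w['C'])
print(proj(w,[[.453,.257,.147],s['tool_pos']]))
hsv=cv2.cvtColor(w['image'],cv2.COLOR_RGB2HSV)
for nm,(l,h) in dict(yel=((22,120,90),(34,255,255)),blue=((105,120,90),(125,255,255)),red=((0,150,90),(5,255,255))).items():
    m=cv2.inRange(hsv,l,h); cs,_=cv2.findContours(m,0,2)
    for c in cs:
        if cv2.contourArea(c)>200:
            r=cv2.minAreaRect(c); P=[onz(w,q,.147)[:2] for q in cv2.boxPoints(r)]
            print(nm,r,np.round(P,4).tolist(),np.mean(P,0).round(4))
E
```

```text
[0.45673161 0.25520361 0.23075265] [ 0.14863658  0.98889063 -0.00122593  0.00098988] [ 1.2612838  -0.50126686 -0.41567814] 0.06027831174637106 1.3 [0.37789295 0.28092295 0.37460846]
[[255.51832992 197.91968726]
 [253.75225288 256.89898423]]
yel ((255.60394287109375, 198.329345703125), (29.844377517700195, 28.862041473388672), 10.784297943115234) [[0.4585, 0.241], [0.4374, 0.2522], [0.4483, 0.2726], [0.4699, 0.2619]] [0.4535 0.2569]
blue ((160.75677490234375, 204.54054260253906), (27.947826385498047, 30.907007217407227), 80.53767395019531) [[0.4238, 0.1744], [0.4268, 0.1986], [0.4494, 0.1935], [0.4464, 0.1685]] [0.4366 0.1837]
red ((351.5, 192.0), (28.0, 31.0), 90.0) [[0.4556, 0.3208], [0.4625, 0.3435], [0.4852, 0.3393], [0.4781, 0.3159]] [0.4703 0.3299]
```

View pics/w1.png

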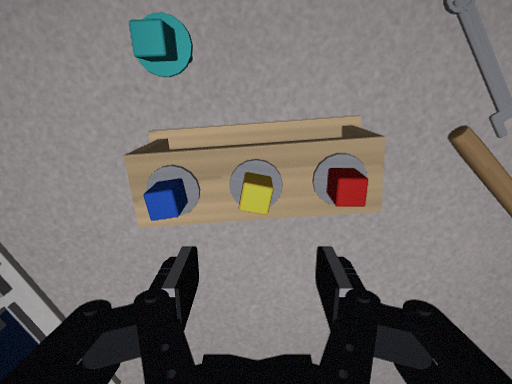

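The wrist view shows the yellow head at about (256,198), turned about 11° from the tool. Its position agrees with the top view to 1 mm.

Request:
{"name": "carry_out", "arguments": {
  "rows": [
    [48,2.5,0,0,0.1],
    [48,0,0,10,0.09],
    [48,0,0,20,0],
    [48,0,0,20,0],
    [48,0,0,20,0],
    [48,0,0,15,0],
    [48,0,0,10,0],
    [48,0,0,5,0],
    [48,0,0,0,0],
    [48,0,0,0,0]
  ]
}}

```text
time_s: 2.3
tool_pos: [0.4512, 0.2603, 0.1322]
tool_rot: [0.239, 0.971, 0.001, 0.001]
contact_force: [0.2, -0.6, -0.2]
finger_gap: 0.0479
finger_force: 0.0
```

```bash
python3 - <<'E'
from h import *
w=grab('wrist'); save(w,'w2.png'); s=ctrl.get_state(); print(s['tool_pos'],s['tool_rot'],s['contact_force'],s['finger_gap'],s['time_s'])
E
```

```text
[0.45134486 0.26029419 0.13243075] [2.39040206e-01 9.71009105e-01 6.68049833e-04 8.07595275e-04] [-0.53584584  0.22167824  0.37333366] 0.04833585441333172 2.35
```

View pics/w2.png

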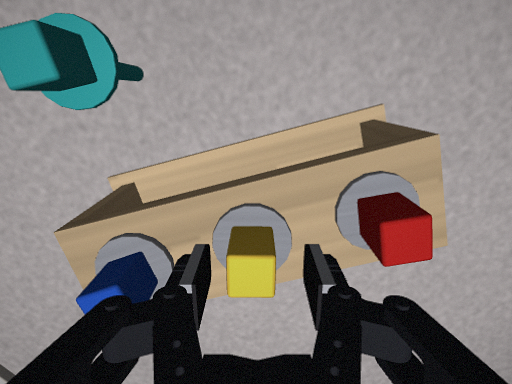

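The head is square with the fingers. The head centre (251) sits slightly left of the finger midline (256), consistent with the computed −2 mm y.

Request:
{"name": "carry_out", "arguments": {
  "rows": [
    [48,-3,-2,0,0],
    [48,0,0,5,0],
    [48,0,0,7,0],
    [48,0,0,5,0],
    [48,0,0,0,0],
    [15,0,0,0,0],
    [15,0,0,0,0],
    [15,0,0,0,0],
    [15,0,0,0,0],
    [15,0,0,0,0]
  ],
  "squeeze": 70
}}

```text
time_s: 3.35
tool_pos: [0.4526, 0.2569, 0.1145]
tool_rot: [0.239, 0.971, 0.0, 0.0]
contact_force: [0.6, -0.1, 0.1]
finger_gap: 0.0231
finger_force: 68.6
```

```bash
python3 - <<'E'
from h import *
s=ctrl.get_state(); print(s['tool_pos'],s['contact_force'],s['wrist_torque'],s['finger_gap'],s['finger_force'],s['time_s'])
# tray corner features in top view: pixel contours of the outer rim and lug
t=grab('top')
a=cv2.resize(t['image'][180:236,315:371],(560,560),interpolation=cv2.INTER_CUBIC); cv2.imwrite('pics/lug.png',a[:,:,::-1])
E
```

```text
[0.45259211 0.25690826 0.11450955] [ 0.56767205 -0.10897455  0.10850681] [ 0.01752664 -0.02195429 -0.00281758] 0.023063080620776805 68.64207029342651 3.35
```

View pics/lug.png

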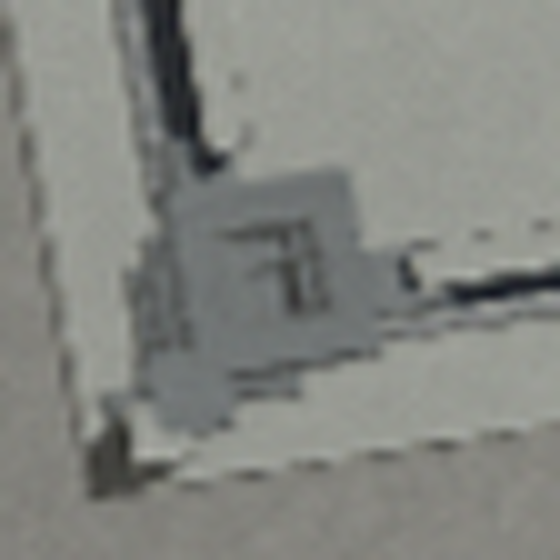

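Request:
{"name": "carry_out", "arguments": {
  "rows": [
    [15,0,0,-3,0],
    [15,0,0,-8,0],
    [15,0,0,-15,0],
    [15,0,0,-25,0],
    [15,0,0,-25,0],
    [15,0,0,-25,0],
    [15,0,0,-25,0],
    [15,0,0,-20,0],
    [15,0,0,-10,0],
    [15,0,0,-4,0]
  ]
}}

```text
time_s: 4.4
tool_pos: [0.4528, 0.257, 0.2758]
tool_rot: [0.239, 0.971, 0.001, 0.001]
contact_force: [-0.5, 0.2, -2.2]
finger_gap: 0.0229
finger_force: 68.7
```

```bash
python3 - <<'E'
from h import *
s=ctrl.get_state(); print(s['tool_pos'],s['contact_force'],s['wrist_torque'],s['finger_gap'],s['finger_force'],s['time_s'])
t=grab('top')
# lug window centre guess, tray outer edges
for q in [(342.6,207.0),(332.5,198.5),(349.7,196.8)]: print(onz(t,q,.106).round(4))
print('tray edge near corner (z~.012)',[onz(t,q,.012).round(4).tolist() for q in [(325,227),(311,146),(410,215)]])
E
```

```text
[0.45275056 0.25698087 0.27577083] [-0.46152518  0.16432701 -2.20146273] [0.03682949 0.03580887 0.04860548] 0.022875595683786897 68.66882085800171 4.4
[ 0.5118 -0.1462  0.106 ]
[ 0.5366 -0.1166  0.106 ]
[ 0.5427 -0.1675  0.106 ]
tray edge near corner (z~.012) [[0.462, -0.1066, 0.012], [0.722, -0.0625, 0.012], [0.5048, -0.3736, 0.012]]
```

Request:
{"name": "carry_out", "arguments": {
  "rows": [
    [15,-10,-10,0,0],
    [15,-25,-26,0,0],
    [15,-33,-35,0,0],
    [15,-33,-35,0,0],
    [15,-33,-35,0,0],
    [15,-33,-35,0,0],
    [15,-33,-35,0,0],
    [15,-33,-35,0,0],
    [15,-30,-31,0,0],
    [15,-17,-16,0,0]
  ]
}}

```text
time_s: 5.45
tool_pos: [0.5636, -0.1373, 0.2717]
tool_rot: [0.241, 0.97, -0.001, -0.002]
contact_force: [-0.4, 0.9, -1.1]
finger_gap: 0.0234
finger_force: 68.8
```

Request:
{"name": "carry_out", "arguments": {
  "rows": [
    [15,0,0,0,-0.1],
    [15,0,0,0,-0.14],
    [15,0,0,0,-0.14],
    [15,0,0,0,-0.14],
    [15,0,0,0,-0.14],
    [15,0,0,0,0],
    [15,0,0,0,0],
    [15,0,0,0,0],
    [15,0,0,0,0],
    [15,0,0,0,0]
  ]
}}

```text
time_s: 6.45
tool_pos: [0.5644, -0.1327, 0.2742]
tool_rot: [-0.088, 0.996, 0.0, -0.0]
contact_force: [-0.5, -0.0, -2.2]
finger_gap: 0.0232
finger_force: 68.9
```

```bash
python3 - <<'E'
from h import *
s=ctrl.get_state(); print(s['tool_pos'],R.from_quat(s['tool_rot']).as_matrix().round(4).tolist(),s['contact_force'],s['wrist_torque'],s['finger_gap'],s['time_s'])
w=grab('wrist'); save(w,'w3.png'); np.save('w3.npy',w,allow_pickle=True)
E
```

```text
[ 0.56438977 -0.13271289  0.27423904] [[-0.9845, -0.1757, -0.0001], [-0.1757, 0.9845, 0.0001], [0.0, 0.0001, -1.0]] [-0.54133417 -0.01631372 -2.2203193 ] [ 0.02614467 -0.03626714  0.01068011] 0.023246621259620574 6.45
```

View pics/w3.png

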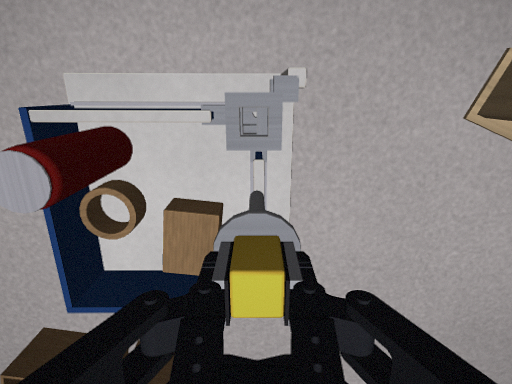

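```bash
python3 - <<'E'
from h import *
w=np.load('w3.npy',allow_pickle=True).item()
a=cv2.resize(w['image'][60:210,195:320],(625,750)[0:2] if 0 else (500,600),interpolation=cv2.INTER_CUBIC); cv2.imwrite('pics/w3c.png',cv2.convertScaleAbs(a[:,:,::-1],alpha=1.3))
s=ctrl.get_state(); T=s['tool_pos'];print('tip exp px',proj(w,[[T[0],T[1],T[2]-.099]]))
E
```

```text
tip exp px [[256.34203972 194.49693985]]
```

View pics/w3c.png

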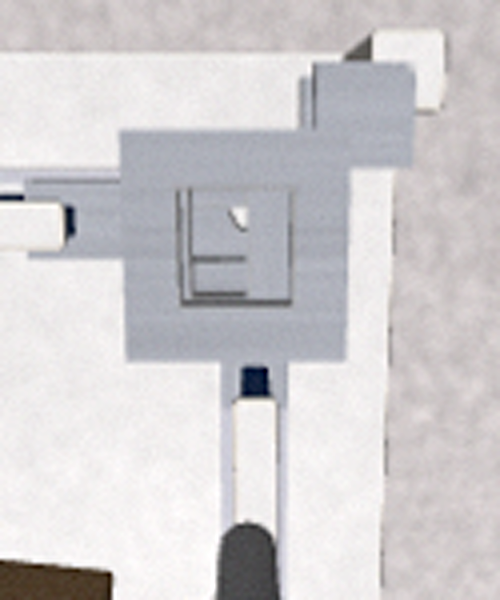

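```bash
python3 - <<'E'
from h import *
w=np.load('w3.npy',allow_pickle=True).item()
c=lambda x,y:(195+(x+.5)/4-.5,60+(y+.5)/4-.5)
P=np.array([onz(w,c(*q),.106)[:2] for q in [(178,188),(293,188),(291,304),(182,304)]])
L=np.array([onz(w,c(*q),.106)[:2] for q in [(120,130),(352,130),(346,360),(127,360)]])
for X in (P,L): print([np.linalg.norm(X[i]-X[(i+1)%4]).round(4) for i in range(4)],X.mean(0).round(4))
tx=(P[2]+P[3]-P[0]-P[1]); tx2=(L[2]+L[3]-L[0]-L[1]); print('yaw',np.arctan2(tx[1],tx[0]),np.arctan2(tx2[1],tx2[0]))
yaw=np.arctan2(tx2[1],tx2[0]); Rm=np.array([[np.cos(yaw),-np.sin(yaw)],[np.sin(yaw),np.cos(yaw)]])
ctr=(P.mean(0)+L.mean(0))/2; o=ctr-Rm@[.005,-.005]; print('pin line',o.round(4))
tt=lambda q,z:(Rm.T@(onz(w,c(*q),z)[:2]-o)*1e3).round(1)
for z in (.082,.068,.054,.040,.028): print(z,[tt(q,z).tolist() for q in [(190,220),(245,220),(220,258),(220,295),(240,215),(232,208),(248,225)]])
T=ctrl.get_state()['tool_pos']
print('post',tt((410,70),.106),'tcp',Rm.T@(T[:2]-o)*1e3)
tip=tt((247,524),.176); print('tip top-edge px at z.176',tip)
E
```

```text
[np.float64(0.0281), np.float64(0.028), np.float64(0.0274), np.float64(0.028)] [ 0.5124 -0.1447]
[np.float64(0.0558), np.float64(0.0555), np.float64(0.0559), np.float64(0.0555)] [ 0.5127 -0.1446]
yaw 0.18217308502078633 0.17562385069078854
pin line [ 0.5068 -0.1406]
0.082 [[-0.0, -17.4], [-0.0, -2.8], [9.8, -9.5], [19.6, -9.6], [-1.3, -4.2], [-3.1, -6.3], [1.3, -2.0]]
0.068 [[0.9, -18.1], [0.9, -2.9], [11.2, -9.8], [21.4, -9.9], [-0.4, -4.2], [-2.3, -6.4], [2.3, -2.0]]
0.054 [[1.9, -18.7], [1.9, -2.9], [12.5, -10.1], [23.1, -10.2], [0.5, -4.3], [-1.4, -6.6], [3.3, -2.0]]
0.04 [[2.8, -19.3], [2.8, -2.9], [13.9, -10.4], [24.9, -10.5], [1.4, -4.4], [-0.6, -6.8], [4.3, -2.0]]
0.028 [[3.6, -19.9], [3.6, -2.9], [15.1, -10.7], [26.4, -10.8], [2.1, -4.5], [0.1, -6.9], [5.1, -2.0]]
post [-36.   36.3] tcp [58.1507038  -2.29659798]
tip top-edge px at z.176 [54.5 -2.3]
```

Sizes check out: the lug measures 55.7 mm and the window 28 mm, with the post at (−36, 36.3). The second lug has crept about 10 mm and the third about 5–6 mm. Entering at tray (+5.5, −10) passes all three openings at once.

Request:
{"name": "carry_out", "arguments": {
  "rows": [
    [15,5,-1,0,0],
    [15,15,-2,0,0],
    [15,18,-3,0,0],
    [15,11,-2,0,0],
    [15,4.5,0,0,0],
    [15,0,0,10,0],
    [15,0,0,20,0],
    [15,0,0,20,0],
    [15,0,0,8,0],
    [15,0,0,0,0]
  ]
}}

```text
time_s: 7.5
tool_pos: [0.5125, -0.1494, 0.2139]
tool_rot: [-0.089, 0.996, 0.001, -0.002]
contact_force: [0.6, -0.3, -1.9]
finger_gap: 0.0231
finger_force: 68.9
```

```bash
cat >> h.py <<'E'
O=np.array([.5068,-.1406]); YW=.1775
Rm=np.array([[np.cos(YW),-np.sin(YW)],[np.sin(YW),np.cos(YW)]])
def st():
    s=ctrl.get_state(); print('t',round(s['time_s'],2),'tcp tray mm',(Rm.T@(s['tool_pos'][:2]-O)*1e3).round(1),'tip z',((s['tool_pos'][2]-.099)*1e3).round(1),'F tray',(Rm.T@np.array(s['contact_force'])[:2]).round(1),round(s['contact_force'][2],1),'M',np.round(s['wrist_torque'],2),'g',s['finger_gap'].__round__(4))
E
python3 - <<'E'
from h import *
st(); w=grab('wrist'); a=cv2.resize(w['image'][90:290,170:345],(525,600)); cv2.imwrite('pics/w4.png',cv2.convertScaleAbs(a[:,:,::-1],alpha=1.3)); st()
E
```

```text
t 7.5 tcp tray mm [ 4.1 -9.7] tip z 114.9 F tray [ 0.5 -0.4] -1.9 M [-0.03  0.   -0.01] g 0.0231
t 7.55 tcp tray mm [  4.7 -10.1] tip z 116.6 F tray [ 1.  -0.2] -1.5 M [-0.07  0.04  0.  ] g 0.0229
```

View pics/w4.png

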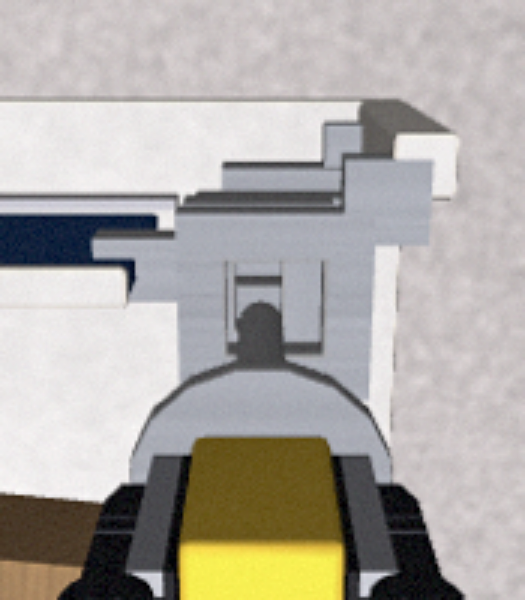

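The tip (crop x 236–282) lies over the second lug's slot (233–281). Descending to just inside the second lug.

Request:
{"name": "carry_out", "arguments": {
  "rows": [
    [15,0,0,6,0],
    [15,0,0,8,0],
    [15,0,0,8,0],
    [15,0,0,6,0],
    [15,0,0,4,0],
    [15,0,0,2,0],
    [15,0,0,2,0],
    [15,0,0,1,0],
    [15,0,0,0,0],
    [15,0,0,0,0]
  ]
}}

```text
time_s: 8.55
tool_pos: [0.5133, -0.15, 0.1796]
tool_rot: [-0.089, 0.996, -0.0, 0.0]
contact_force: [-0.3, -0.2, -2.1]
finger_gap: 0.0231
finger_force: 68.9
```

```bash
python3 -c "
from h import *
st()"
```

```text
t 8.55 tcp tray mm [  4.7 -10.4] tip z 80.6 F tray [-0.3 -0.1] -2.1 M [ 0.03 -0.01  0.03] g 0.0231
```

Request:
{"name": "carry_out", "arguments": {
  "rows": [
    [15,0,0,3,0],
    [15,0,0,3,0],
    [15,0,0,5,0],
    [15,0,0,5,0],
    [15,0,0,5,0],
    [15,0,0,4,0],
    [15,0,0,2,0],
    [15,0,0,1,0],
    [15,0,0,0,0],
    [15,0,0,0,0]
  ]
}}

```text
time_s: 9.55
tool_pos: [0.5133, -0.15, 0.1515]
tool_rot: [-0.088, 0.996, -0.0, 0.0]
contact_force: [0.5, 1.0, -1.4]
finger_gap: 0.0231
finger_force: 68.9
```

```bash
python3 -c "
from h import *
st()"
```

```text
t 9.55 tcp tray mm [  4.8 -10.4] tip z 52.5 F tray [0.7 0.9] -1.4 M [-0.03 -0.03 -0.02] g 0.0231
```

Request:
{"name": "carry_out", "arguments": {
  "rows": [
    [15,0,0,1,0],
    [15,0,0,1,0],
    [15,0,0,1,0],
    [15,0,0,0,0],
    [15,0,0,0,0],
    [15,0,0,0,0],
    [15,0,0,0,0],
    [15,0,0,0,0],
    [15,0,0,0,0],
    [15,0,0,0,0]
  ]
}}

```text
time_s: 10.55
tool_pos: [0.5132, -0.15, 0.1483]
tool_rot: [-0.088, 0.996, 0.0, 0.0]
contact_force: [0.1, 0.7, -1.7]
finger_gap: 0.0231
finger_force: 68.9
```

```bash
python3 -c "
from h import *
st()"
```

```text
t 10.55 tcp tray mm [  4.6 -10.4] tip z 49.3 F tray [0.2 0.6] -1.7 M [0.01 0.04 0.  ] g 0.0231
```

Through the third lug's slot. Going down to just above the bottom lug.

Request:
{"name": "carry_out", "arguments": {
  "rows": [
    [15,0,0,2,0],
    [15,0,0,3,0],
    [15,0,0,3,0],
    [15,0,0,3,0],
    [15,0,0,2,0],
    [15,0,0,1,0],
    [15,0,0,1,0],
    [15,0,0,0,0],
    [15,0,0,0,0],
    [15,0,0,0,0]
  ]
}}

```text
time_s: 11.55
tool_pos: [0.5133, -0.15, 0.1335]
tool_rot: [-0.088, 0.996, -0.0, 0.0]
contact_force: [0.4, -0.3, -1.5]
finger_gap: 0.0232
finger_force: 68.9
```

Request:
{"name": "carry_out", "arguments": {
  "rows": [
    [15,0,1,0,0],
    [15,0,1,0,0],
    [15,0,1,0,0],
    [15,0,1,0,0],
    [15,0,1,0,0],
    [15,0,0,0,0],
    [15,0,0,0,0],
    [15,0,0,0,0],
    [15,0,0,0,0],
    [15,0,0,0,0]
  ]
}}

```text
time_s: 12.55
tool_pos: [0.5125, -0.1461, 0.1335]
tool_rot: [-0.088, 0.996, -0.001, 0.0]
contact_force: [1.6, -4.5, -3.2]
finger_gap: 0.0229
finger_force: 68.7
```

```bash
python3 -c "
from h import *
st()"
```

```text
t 12.55 tcp tray mm [ 4.7 -6.5] tip z 34.5 F tray [ 0.8 -4.7] -3.2 M [-1.18 -0.21 -0.01] g 0.0229
```

The panel follows at about 5 N. Continuing both draws.

Request:
{"name": "carry_out", "arguments": {
  "rows": [
    [15,0,1,0,0],
    [15,0,1,0,0],
    [15,0,1,0,0],
    [15,0,1,0,0],
    [15,0,1,0,0],
    [15,0,1,0,0],
    [15,0,1,0,0],
    [15,0,0,0,0],
    [15,0,0,0,0],
    [15,0,0,0,0]
  ]
}}

```text
time_s: 13.55
tool_pos: [0.5112, -0.1389, 0.1334]
tool_rot: [-0.088, 0.996, -0.001, 0.0]
contact_force: [0.6, -5.0, -3.1]
finger_gap: 0.0229
finger_force: 68.7
```

```bash
python3 -c "
from h import *
st()"
```

```text
t 13.55 tcp tray mm [4.7 0.9] tip z 34.4 F tray [-0.3 -5.1] -3.1 M [-1.2  -0.21 -0.02] g 0.0229
```

Request:
{"name": "carry_out", "arguments": {
  "rows": [
    [15,1,0,0,0],
    [15,1,0,0,0],
    [15,1,0,0,0],
    [15,1,0,0,0],
    [15,1,0,0,0],
    [15,0.7,0,0,0],
    [15,0,0,0,0],
    [15,0,0,0,0],
    [15,0,0,0,0],
    [15,0,0,0,0]
  ]
}}

```text
time_s: 14.55
tool_pos: [0.5079, -0.1394, 0.1342]
tool_rot: [-0.089, 0.996, -0.001, 0.003]
contact_force: [5.1, -3.8, -3.5]
finger_gap: 0.0232
finger_force: 68.8
```

```bash
python3 -c "
from h import *
st()"
```

```text
t 14.55 tcp tray mm [1.3 1. ] tip z 35.2 F tray [ 4.3 -4.6] -3.5 M [-0.89 -1.24  0.  ] g 0.0232
```

Request:
{"name": "carry_out", "arguments": {
  "rows": [
    [15,1,0,0,0],
    [15,1,0,0,0],
    [15,1,0,0,0],
    [15,0,0,0,0],
    [15,0,0,0,0],
    [15,0,0,1,0],
    [15,0,0,1,0],
    [15,0,0,1,0],
    [15,0,0,1,0],
    [15,0,0,0,0]
  ]
}}

```text
time_s: 15.55
tool_pos: [0.5062, -0.1398, 0.1322]
tool_rot: [-0.089, 0.996, -0.001, 0.005]
contact_force: [5.0, -2.1, 1.8]
finger_gap: 0.0231
finger_force: 69.9
```

```bash
python3 -c "
from h import *
st(); w=grab('wrist'); save(w,'w5.png'); T=ctrl.get_state()['tool_pos']
m=cv2.inRange(cv2.cvtColor(w['image'],cv2.COLOR_RGB2HSV),(22,120,90),(34,255,255)); c=max(cv2.findContours(m,0,2)[0],key=cv2.contourArea); print(cv2.minAreaRect(c))
w=np.load('w3.npy',allow_pickle=True).item()
m=cv2.inRange(cv2.cvtColor(w['image'],cv2.COLOR_RGB2HSV),(22,120,90),(34,255,255)); c=max(cv2.findContours(m,0,2)[0],key=cv2.contourArea); print(cv2.minAreaRect(c))
"
```

```text
t 15.55 tcp tray mm [-0.4  0.9] tip z 33.2 F tray [ 4.6 -3. ] 1.8 M [-0.56 -1.37 -0.02] g 0.0231
((257.0, 293.0), (48.0, 54.0), 90.0)
((257.0, 293.0), (48.0, 54.0), 90.0)
```

Request:
{"name": "carry_out", "arguments": {
  "rows": [
    [15,0,0,1,0],
    [15,0,0,1,0],
    [15,0,0,1,0],
    [15,0,0,1,0],
    [15,0,0,0,0],
    [15,0,0,0,0],
    [15,0,0,0,0],
    [15,0,0,0,0],
    [15,0,0,0,0],
    [15,0,0,0,0]
  ]
}}

```text
time_s: 16.6
tool_pos: [0.5064, -0.1398, 0.1283]
tool_rot: [-0.089, 0.996, -0.001, 0.005]
contact_force: [5.1, -2.5, 2.1]
finger_gap: 0.023
finger_force: 69.8
```

```bash
python3 -c "
from h import *
st()"
```

```text
t 16.6 tcp tray mm [-0.3  0.9] tip z 29.3 F tray [ 4.6 -3.4] 2.1 M [-0.5  -1.42 -0.02] g 0.023
```

Request:
{"name": "carry_out", "arguments": {
  "rows": [
    [15,0,0,1,0],
    [15,0,0,1,0],
    [15,0,0,1,0],
    [15,0,0,1,0],
    [15,0,0,0,0],
    [15,0,0,0,0],
    [15,0,0,0,0],
    [15,0,0,0,0],
    [15,0,0,0,0],
    [15,0,0,0,0]
  ]
}}

```text
time_s: 17.6
tool_pos: [0.5066, -0.1398, 0.1268]
tool_rot: [-0.089, 0.996, -0.001, 0.006]
contact_force: [2.0, -0.7, 10.9]
finger_gap: 0.0235
finger_force: 71.2
```

```bash
python3 -c "
from h import *
st()"
```

```text
t 17.6 tcp tray mm [-0.   0.8] tip z 27.8 F tray [ 1.8 -1.1] 10.9 M [-0.21 -0.71 -0.06] g 0.0235
```

Contact on the bottom lug (about 13 N). Easing off, then searching inward along −x.

Request:
{"name": "carry_out", "arguments": {
  "rows": [
    [15,0,0,-1,0],
    [15,0,0,-1,0],
    [15,0.5,0,0,0],
    [15,0.5,0,0,0],
    [15,0.5,0,0,0],
    [15,0.5,0,0,0],
    [15,0,0,0,0],
    [15,0,0,0,0],
    [15,0,0,0,0],
    [15,0,0,0,0]
  ]
}}

```text
time_s: 18.6
tool_pos: [0.5051, -0.14, 0.127]
tool_rot: [-0.089, 0.996, -0.001, 0.006]
contact_force: [6.4, -2.5, 4.3]
finger_gap: 0.0233
finger_force: 70.1
```

```bash
python3 -c "
from h import *
st()"
```

```text
t 18.6 tcp tray mm [-1.6  0.9] tip z 28.0 F tray [ 5.8 -3.6] 4.3 M [-0.31 -1.7   0.  ] g 0.0233
```

Request:
{"name": "carry_out", "arguments": {
  "rows": [
    [15,0.5,0,0,0],
    [15,0.5,0,0,0],
    [15,0.5,0,0,0],
    [15,0,0,0,0],
    [15,0,0,1,0],
    [15,0,0,1,0],
    [15,0,0,0,0],
    [15,0,0,0,0],
    [15,0,0,0,0],
    [15,0,0,0,0]
  ]
}}

```text
time_s: 19.6
tool_pos: [0.5041, -0.1402, 0.1267]
tool_rot: [-0.089, 0.996, -0.001, 0.007]
contact_force: [4.9, -0.5, 10.2]
finger_gap: 0.0235
finger_force: 71.2
```

```bash
python3 -c "
from h import *
st()"
```

```text
t 19.6 tcp tray mm [-2.6  0.9] tip z 27.7 F tray [ 4.8 -1.3] 10.2 M [-0.   -1.45  0.03] g 0.0235
```

Request:
{"name": "carry_out", "arguments": {
  "rows": [
    [15,0,0,-1,0],
    [15,0.5,0,0,0],
    [15,0.5,0,0,0],
    [15,0.5,0,0,0],
    [15,0.5,0,0,0],
    [15,0,0,0,0],
    [15,0,0,0,0],
    [15,0,0,0,0],
    [15,0,0,0,0],
    [15,0,0,0,0]
  ]
}}

```text
time_s: 20.6
tool_pos: [0.5027, -0.1405, 0.1267]
tool_rot: [-0.089, 0.996, -0.001, 0.008]
contact_force: [7.6, -1.2, 5.8]
finger_gap: 0.023
finger_force: 70.4
```

```bash
python3 -c "
from h import *
st(); s=ctrl.get_state(); print(R.from_quat(s['tool_rot']).as_matrix()[:,2])
f=grab('side'); save(f,'s5.png'); w=grab('wrist')
a=cv2.resize(f['image'][90:190,230:320],(540,600),interpolation=cv2.INTER_CUBIC); cv2.imwrite('pics/s5.png',cv2.convertScaleAbs(a[:,:,::-1],alpha=1.2))"
```

```text
t 20.6 tcp tray mm [-4.   0.9] tip z 27.7 F tray [ 7.3 -2.6] 5.8 M [-0.12 -2.09 -0.03] g 0.023
[ 1.57750995e-02 -5.19186741e-04 -9.99875431e-01]
```

Request:
{"name": "carry_out", "arguments": {
  "rows": [
    [15,-0.5,0,0,0],
    [15,-0.5,0,0,0],
    [15,-0.5,0,0,0],
    [15,0,0.5,0,0],
    [15,0,0.5,0,0],
    [15,0,0.5,0,0],
    [15,0,0.5,0,0],
    [15,0,0,0,0],
    [15,0,0,0,0],
    [15,0,0,0,0]
  ]
}}

```text
time_s: 21.7
tool_pos: [0.503, -0.1399, 0.1267]
tool_rot: [-0.088, 0.996, -0.003, 0.007]
contact_force: [6.6, -5.2, 5.0]
finger_gap: 0.0231
finger_force: 70.1
```

```bash
python3 -c "
from h import *
st()"
```

```text
t 21.7 tcp tray mm [-3.6  1.3] tip z 27.7 F tray [ 5.6 -6.3] 5.0 M [-0.99 -1.66 -0.03] g 0.0231
```

Request:
{"name": "carry_out", "arguments": {
  "rows": [
    [15,0,0,-1,0],
    [15,-0.5,0,0,0],
    [15,-0.5,0,0,0],
    [15,0,0.5,0,0],
    [15,0,0.5,0,0],
    [15,0,0,0,0],
    [15,0,0,0,0],
    [15,0,0,0,0],
    [15,0,0,1,0],
    [15,0,0,0,0]
  ]
}}

```text
time_s: 22.7
tool_pos: [0.5033, -0.1395, 0.1267]
tool_rot: [-0.088, 0.996, -0.003, 0.006]
contact_force: [4.9, -5.9, 7.1]
finger_gap: 0.023
finger_force: 70.6
```

```bash
python3 -c "
from h import *
st()"
```

```text
t 22.7 tcp tray mm [-3.3  1.7] tip z 27.7 F tray [ 3.8 -6.6] 7.1 M [-1.36 -1.38 -0.01] g 0.023
```

View pics/s5.png

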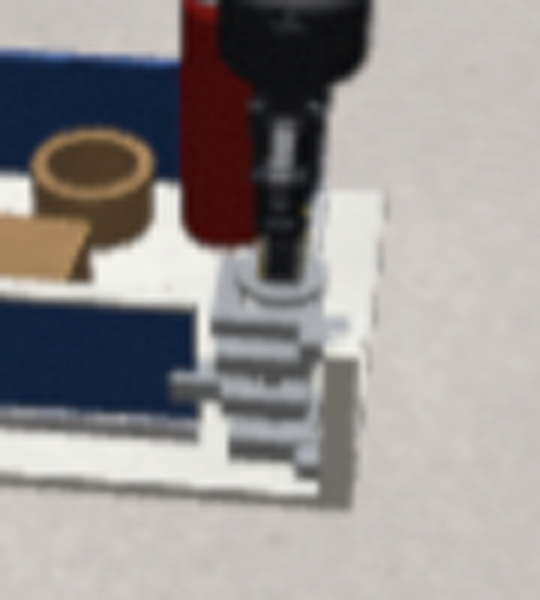

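Lifting off and unloading sideways so the tip position is known without elastic lag.

Request:
{"name": "carry_out", "arguments": {
  "rows": [
    [15,0,0,-2,0],
    [15,0,0,-2,0],
    [15,0,0,-2,0],
    [15,-1,-1,0,0],
    [15,-1,-1,0,0],
    [15,-1,-0.5,0,0],
    [15,-0.5,0,0,0],
    [15,0,0,0,0],
    [15,0,0,0,0],
    [15,0,0,0,0]
  ]
}}

```text
time_s: 23.7
tool_pos: [0.5028, -0.1386, 0.1281]
tool_rot: [-0.089, 0.996, 0.001, -0.0]
contact_force: [1.9, -0.2, -1.4]
finger_gap: 0.0233
finger_force: 69.8
```

```bash
python3 -c "
from h import *
st(); s=ctrl.get_state(); print(R.from_quat(s['tool_rot']).as_matrix()[:,2])"
```

```text
t 23.7 tcp tray mm [-3.6  2.7] tip z 29.1 F tray [ 1.8 -0.5] -1.4 M [ 0.14 -0.53 -0.  ] g 0.0233
[-2.02980176e-04  1.18147900e-03 -9.99999281e-01]
```

Request:
{"name": "carry_out", "arguments": {
  "rows": [
    [15,-1,-0.5,0,0],
    [15,-1,-0.5,0,0],
    [15,0,-0.5,0,0],
    [15,0,0,0,0],
    [15,0,0,1,0],
    [15,0,0,1,0],
    [15,0,0,1,0],
    [15,0,0,0,0],
    [15,0,0,0,0],
    [15,0,0,0,0]
  ]
}}

```text
time_s: 24.7
tool_pos: [0.5052, -0.1403, 0.1266]
tool_rot: [-0.089, 0.996, -0.0, 0.0]
contact_force: [-2.3, 0.8, 4.5]
finger_gap: 0.0233
finger_force: 70.8
```

```bash
python3 -c "
from h import *
st(); s=ctrl.get_state(); print(R.from_quat(s['tool_rot']).as_matrix()[:,2])"
```

```text
t 24.7 tcp tray mm [-1.5  0.5] tip z 27.6 F tray [-2.1  1.2] 4.5 M [0.17 0.54 0.01] g 0.0233
[ 8.28393133e-04 -4.46370225e-04 -9.99999557e-01]
```

Request:
{"name": "carry_out", "arguments": {
  "rows": [
    [15,0.4,0.3,0,0],
    [15,0.4,0.3,0,0],
    [15,0.4,0.4,0,0],
    [15,0,0,0,0],
    [15,0,0,0,0],
    [15,0,0,0,0],
    [15,0,0,0,0],
    [15,0,0,0,0],
    [15,0,0,0,0],
    [15,0,0,0,0]
  ]
}}

```text
time_s: 25.7
tool_pos: [0.5046, -0.1401, 0.1266]
tool_rot: [-0.088, 0.996, -0.001, 0.001]
contact_force: [-1.1, -0.6, 5.7]
finger_gap: 0.0227
finger_force: 70.6
```

```bash
python3 -c "
from h import *
st(); s=ctrl.get_state(); print(R.from_quat(s['tool_rot']).as_matrix()[:,2])"
```

```text
t 25.7 tcp tray mm [-2.1  0.9] tip z 27.6 F tray [-1.2 -0.4] 5.7 M [-0.18  0.16  0.  ] g 0.0227
[ 0.00268886 -0.001552   -0.99999518]
```

```bash
python3 - <<'E'
from h import *
w=np.load('w3.npy',allow_pickle=True).item(); g=cv2.cvtColor(w['image'],cv2.COLOR_RGB2GRAY).astype(int)
for r in range(188,206,2): print(r,g[r,244:272])
print('col257',g[184:200,257])
T=np.array([.56439,-.13271,.27424])
a=np.linspace(0,2*np.pi,180)
for dx in (0,.002):
  for r,z in ((.006,-.0985),(.005,-.0995)):
    c=T+np.r_[Rm@[dx,0],z]; q=proj(w,c+np.c_[r*np.cos(a),r*np.sin(a),0*a]); print(dx,r,q.min(0).round(2),q.max(0).round(2))
E
```

```text
188 [190 189 188 188 187 190 169 160 162 155 181 187 187 185 186 185 183 186
 184 184 137 153 174 188 188 189 188 187]
190 [190 193 191 190 190 192 172 164 165 152 167 171 121 130 164 169 176 186
 187 182 136 153 173 187 188 190 189 188]
192 [192 190 187 190 189 192 175 152  92  56  57  53  61  57  51  52  49  93
 167 186 139 151 172 186 187 191 188 185]
194 [191 192 191 189 193 193 111  56  61  61  57  63  58  56  55  58  56  53
  41 134 134 156 172 186 189 187 188 187]
196 [191 193 193 193 195 166  83  55  56  57  59  56  62  57  57  57  55  57
  49  68 123 158 172 185 187 189 187 187]
198 [191 192 194 197 199 140  69  54  58  61  57  58  57  61  60  52  52  57
  48  42 121 157 172 184 188 187 188 188]
200 [191 193 194 194 198 113  61  59  61  61  59  55  59  59  59  55  55  53
  53  46 126 157 172 187 185 187 189 191]
202 [189 191 188 192 198 111  61  58  58  61  60  59  55  59  55  55  54  51
  51  44  96 154 172 188 183 186 186 186]
204 [192 191 192 193 203  93  52  59  61  56  58  58  59  59  56  58  54  55
  51  45  96 157 171 186 185 187 185 183]
col257 [184 185 181 183 185 178 130  46  57  55  56  56  57  60  61  59]
0 0.006 [249.11 187.74] [263.53 201.42]
0 0.005 [250.33 188.53] [262.31 199.89]
0.002 0.006 [249.13 190.05] [263.51 203.66]
0.002 0.005 [250.35 190.83] [262.29 202.13]
```

Request:
{"name": "carry_out", "arguments": {
  "rows": [
    [15,0,0,-2,0],
    [15,0,0,-1.5,0],
    [15,0.5,0.4,0,0],
    [15,0.3,0.2,0,0],
    [15,0,0,0,0],
    [15,0,0,1,0],
    [15,0,0,1,0],
    [15,0,0,1.5,0],
    [15,0,0,0,0],
    [15,0,0,0,0]
  ]
}}

```text
time_s: 26.7
tool_pos: [0.5032, -0.1396, 0.1257]
tool_rot: [-0.088, 0.996, -0.001, 0.001]
contact_force: [1.6, -0.8, 0.5]
finger_gap: 0.0231
finger_force: 70.0
```

```bash
python3 -c "
from h import *
st(); s=ctrl.get_state(); print(R.from_quat(s['tool_rot']).as_matrix()[:,2])"
```

```text
t 26.7 tcp tray mm [-3.4  1.6] tip z 26.7 F tray [ 1.4 -1. ] 0.5 M [-0.3  -0.2  -0.03] g 0.0231
[ 0.00113206 -0.00142052 -0.99999835]
```

The tip sank below the contact height with little force, so it is entering the hole. Continuing gently.

Request:
{"name": "carry_out", "arguments": {
  "rows": [
    [15,0,0,1,0],
    [15,0,0,1,0],
    [15,0,0,1,0],
    [15,0,0,1,0],
    [15,0,0,0,0],
    [15,0,0,0,0],
    [15,0,0,0,0],
    [15,0,0,0,0],
    [15,0,0,0,0],
    [15,0,0,0,0]
  ]
}}

```text
time_s: 27.7
tool_pos: [0.5031, -0.1395, 0.1215]
tool_rot: [-0.088, 0.996, -0.001, 0.0]
contact_force: [2.8, -4.4, 1.3]
finger_gap: 0.0232
finger_force: 69.9
```

```bash
python3 -c "
from h import *
st(); s=ctrl.get_state(); print(R.from_quat(s['tool_rot']).as_matrix()[:,2])"
```

```text
t 27.7 tcp tray mm [-3.4  1.7] tip z 22.5 F tray [ 2.  -4.8] 1.3 M [-1.26 -0.59 -0.02] g 0.0232
[ 7.77538200e-04 -1.05157110e-03 -9.99999145e-01]
```

Request:
{"name": "carry_out", "arguments": {
  "rows": [
    [15,-0.5,-0.6,0,0],
    [15,-0.5,-0.6,0,0],
    [15,0,-0.3,1,0],
    [15,0,0,1,0],
    [15,0,0,1,0],
    [15,0,0,1,0],
    [15,0,0,0,0],
    [15,0,0,0,0],
    [15,0,0,0,0],
    [15,0,0,0,0]
  ]
}}

```text
time_s: 28.7
tool_pos: [0.5037, -0.14, 0.1167]
tool_rot: [-0.089, 0.996, 0.001, -0.001]
contact_force: [0.2, -1.0, -2.4]
finger_gap: 0.0231
finger_force: 69.7
```

```bash
python3 -c "
from h import *
st()"
```

```text
t 28.7 tcp tray mm [-2.9  1.2] tip z 17.7 F tray [ 0. -1.] -2.4 M [-0.39  0.01  0.02] g 0.0231
```

Free of side load. About 1.5–2 mm left to the collar seat.

Request:
{"name": "carry_out", "arguments": {
  "rows": [
    [15,0,0,0.7,0],
    [15,0,0,0.7,0],
    [15,0,0,0.8,0],
    [15,0,0,0.6,0],
    [15,0,0,0,0],
    [15,0,0,0,0],
    [15,0,0,0,0],
    [15,0,0,0,0],
    [15,0,0,0,0],
    [15,0,0,0,0]
  ]
}}

```text
time_s: 29.7
tool_pos: [0.504, -0.1401, 0.1159]
tool_rot: [-0.089, 0.996, 0.0, 0.0]
contact_force: [-3.5, 0.4, 6.9]
finger_gap: 0.0231
finger_force: 70.9
```

```bash
python3 -c "
from h import *
st()"
```

```text
t 29.7 tcp tray mm [-2.7  1. ] tip z 16.9 F tray [-3.4  1. ] 6.9 M [-0.11  0.73  0.02] g 0.0231
```

Collar is in contact. Releasing slowly.

Request:
{"name": "carry_out", "arguments": {
  "rows": [
    [15,0,0,-0.8,0],
    [15,0,0,-0.5,0],
    [28,0,0,0,0],
    [34,0,0,0,0],
    [40,0,0,0,0],
    [45,0,0,0,0],
    [45,0,0,0,0],
    [45,0,0,0,0],
    [45,0,0,0,0],
    [45,0,0,0,0]
  ],
  "squeeze": 20
}}

```text
time_s: 30.7
tool_pos: [0.5041, -0.1403, 0.1158]
tool_rot: [-0.088, 0.996, 0.0, 0.0]
contact_force: [1.0, -0.0, 0.1]
finger_gap: 0.0457
finger_force: 0.0
```

Request:
{"name": "carry_out", "arguments": {
  "rows": [
    [45,0,0,-3,0],
    [45,0,0,-8,0],
    [45,0,0,-15,0],
    [45,0,0,-20,0],
    [45,-5,0,-20,0],
    [45,-15,0,-20,0],
    [45,-15,0,-10,0],
    [45,-15,0,0,0],
    [45,-8,0,0,0],
    [45,0,0,0,0]
  ]
}}

```text
time_s: 31.7
tool_pos: [0.5617, -0.1299, 0.2116]
tool_rot: [-0.089, 0.996, 0.0, -0.0]
contact_force: [-0.1, 0.1, 0.2]
finger_gap: 0.0452
finger_force: 0.0
```

```bash
python3 - <<'E'
from h import *
st(); w=grab('wrist'); save(w,'w6.png')
m=cv2.inRange(cv2.cvtColor(w['image'],cv2.COLOR_RGB2HSV),(22,120,110),(34,255,255)); c=max(cv2.findContours(m,0,2)[0],key=cv2.contourArea); r=cv2.minAreaRect(c)
for z in (.145,.148,.151):
  P=np.array([onz(w,q,z)[:2] for q in cv2.boxPoints(r)]); print(z,'size',np.linalg.norm(P[0]-P[1]).round(4),np.linalg.norm(P[2]-P[1]).round(4),'tray',(Rm.T@(P.mean(0)-O)*1e3).round(1))
hs=cv2.cvtColor(w['image'],cv2.COLOR_RGB2HSV); np.save('w6.npy',w,allow_pickle=True)
a=cv2.resize(w['image'][40:240,160:360],(600,600),interpolation=cv2.INTER_CUBIC); cv2.imwrite('pics/w6c.png',cv2.convertScaleAbs(a[:,:,::-1],alpha=1.3))
E
```

```text
t 31.7 tcp tray mm [55.9  0.9] tip z 112.6 F tray [-0.   0.1] 0.2 M [-0.05 -0.04 -0.04] g 0.0452
0.145 size 0.0225 0.0232 tray [-0.8  1.3]
0.148 size 0.0222 0.0229 tray [-1.2  1.3]
0.151 size 0.0219 0.0225 tray [-1.5  1.3]
```

View pics/w6c.png

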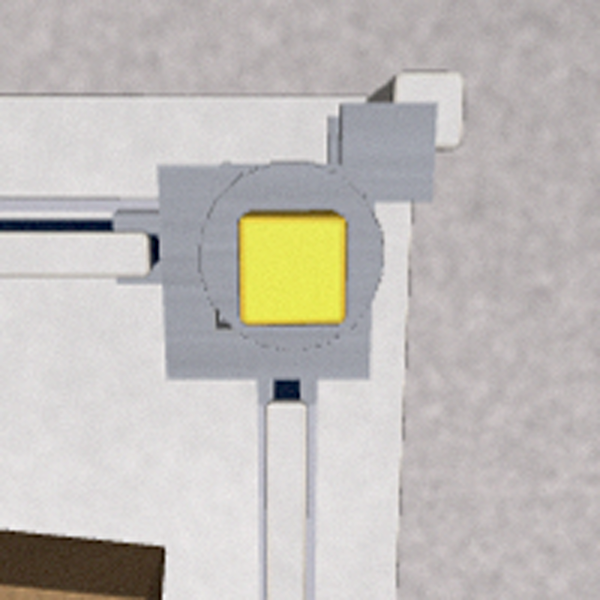

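```bash
python3 - <<'E'
from h import *
w=np.load('w6.npy',allow_pickle=True).item()
c=lambda x,y:(160+(x+.5)/3-.5,40+(y+.5)/3-.5)
tt=lambda q,z:(Rm.T@(onz(w,c(*q),z)[:2]-O)*1e3).round(1)
print('collar l,r,t,b',[tt(q,.112).tolist() for q in [(199,256),(383,256),(291,162),(291,351)]])
print('head',[tt(q,.148).tolist() for q in [(240,212),(346,212),(346,325),(240,325)]])
print('lug',[tt(q,.106).tolist() for q in [(158,165),(372,380),(166,380)]])
E
```

```text
collar l,r,t,b [[-0.7, -22.7], [-0.7, 25.0], [-23.8, 1.1], [24.1, 1.2]]
head [[-13.6, -10.0], [-13.7, 13.1], [10.9, 13.5], [10.9, -10.4]]
lug [[-23.0, -33.0], [33.5, 23.6], [33.5, -33.4]]
```

The collar is flat (47.8 mm across at z 0.112), centred about 1 mm from the line, and the gripper is clear. Handing in.

```bash
python3 -c "
from h import *
print(ctrl.hand_in())"
```

```text
the job is handed in; nothing more can be done
None
```

The yellow pin is through all four lugs and released, with its collar lying flat on the top lug about 1 mm off the line. I handed the job in at about 32 s; no verdict came back. Sensed force on the tool stayed under about 13 N throughout.

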